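# Snap the proud caps home in the sloping reagent bay

### The arm

A 6-joint arm with a two-finger parallel gripper is mounted at the origin on the work surface. World frame = base frame: x ahead of the robot, y to its left, z up, the work surface at z = 0. Lengths are in m, angles in degrees, forces in N, time in s.
With the tool pointing down it reaches from about 0.25 to 0.725 m from the base axis. Payload 9.7 kg.
Tool frame: the origin (TCP) lies at the very end of the fingers, on their centre line; the grasp point (between the pads) lies 19 mm behind it (bot.grip_depth is the distance from the TCP to the grasp point, in m); z points along the fingers, y is the direction in which the jaws open and shut (so a half turn about z gives the same grasp; the last joint's range is limited). The gripper opens to 85 mm and grips with 20 to 120 N. Pads are 22 mm wide; open, the fingers measure 114 mm over their backs; the gripper's body (76 mm by 85 mm) begins 54 mm behind the grasp point. The pads swing forward as they close: fully open they stand 13 mm farther back than shut.
Start: joints at [70.417, 4.979, 10.078, 95.1, 0, 90], TCP at [0.184, 0.518, 0.231] pointing down, gripper open.
Joint ranges: [-179.16, 179.16], [-48.56, 103.87], [-65.8, 70.77], [-126.05, 130.52], [-82.76, 87.17], [-180, 180]. Speed limits (degrees/s): [127.2, 127.2, 147.25, 180, 180, 180].

### API

Orientations are given as [roll, pitch, yaw] about the fixed x, y, z axes, in that order (R = Rz(yaw) Ry(pitch) Rx(roll)).
In Python, from workcell import telemetry, optics, order, bot gives the robot as it stands. The module is installed in compiled form; this text tells all that it offers.
- The arm moves only by the shell command python3 -m inch 'ROWS' [FORCE]. ROWS is JSON, a list of rows, each a list of 7 numbers: the shift along the tool's x, y, z in m, then the turn, a rotation vector about the tool's x, y, z in rad, then the closure, from 0 (fully open) to 1 (shut). In form: [[tx, ty, tz, rx, ry, rz, grip], ...]. A call has 1 to 12 rows; each row is the pose to reach, as a shift and turn from the pose commanded when the call began, along the tool's axes at that moment; what a row does not reach only later rows make up. A row lasts 1/12 s, in which the tool goes at most 41.7 mm and 7.16 degrees, less where a joint would pass 70% of its speed; a pose out of reach is approached as far as the arm can. A call with a gripper value outside its range is refused whole. The fingers move at their own pace and stop on an object; FORCE is the grip in N (left out, the last holds). Time passes only in rows, so rows that repeat a pose let the fingers close. It gives the time, the measured TCP pose, the force and the opening at its end, in the units of the state.
- telemetry.get_obs(): the state, without advancing time (a new reading comes with each control period).
- optics.camera(name): name is "side" or "top" or "wrist"; returns (picture, depth): 480x640x3 uint8, red, green, blue; 480x640 float32, m along the optical axis (not along the pixel's ray), 0 where there is no reading.
- optics.camera_info(name): a dict with "camera_matrix" (3x3 intrinsics, pixels), "xyz" and "attitude" of the camera in the world; the wrist camera has in their place "mount" (4x4, takes a point from camera to tool coordinates, whose origin is the TCP and whose axes are the flange's). Camera axes: x right, y down, z forward; pixel columns grow to the right and rows downward; lengths in m; the calibration is good to about 2 mm. A picture is of the moment at which its call begins: read the wrist's pose just before it. camera_info takes no time and is no camera call.
- order.job_done(): hands the job in, once; it reports no verdict.
The state is a dict: "time": time; "q": joint angles; "qd": joint speeds; "joint_efforts": joint torques, N m; "ee_pos": TCP position; "tcp_rot": TCP orientation; "wrist_force": force on the tool from outside, world axes, zero at the start; "torque": the same for the moment, N m; "opening": finger opening in m.
Only numpy, scipy, OpenCV 4.12 (cv2) and the standard library are available. Lean on these libraries where they do the work, as an engineer would, in place of code of your own. Each camera call takes 0.05 s, during which the arm holds its last target. There are 200 camera calls.

### The job

Take the orange-handled seating tool from its blue caddy and press it squarely and centrally onto the red and the blue bottle caps, which stand proud in the sloping reagent bay, until each clicks fully home; use only the tool's foot on the caps, in either order, and do not touch the green cap, which is already home. Then stand the tool upright in the free half of the yellow used-tools tray and let go, without disturbing anything else on the bench.

Things in the scene. Friction and masses are not known exactly. Their poses are not given: they have to be found in the camera images.
- seater: the seating tool, loose, about 0.25 kg, round about its z axis: steel foot 36 mm across with a flat black rubber face at the origin (z = 0), 18 mm shank from z = 16 to 50 mm, orange flange 42 mm across from z = 50 to 56 mm, round orange handle 26 mm across from z = 56 to 118 mm (grip it here, fingertips just above the flange, which then takes the push). z points from the foot up the handle. It starts upright on the caddy
- seater_foot (a point): centre of the tool's flat rubber foot face (the tool's origin); z up the handle
- caddy: blue plate 160 (x) x 85 (y) x 8 mm high, fixed on the table; origin at the centre of its underside. The tool stands near its centre; a dropper bottle stands close on either side of the tool along the caddy's x axis (about 46 mm between centres), so the fingers fit only along its y axis
- bay: white reagent bay, fixed, 270 (y) x 150 (x) mm; origin at the centre of its underside; a grey deck slopes so that the three bottles on it, 70 mm apart along the bay's y, lean 30 degrees from vertical towards the bay's -x. A white bar (56 mm deep, from x = 10 to 66 mm, z = 264 to 289 mm in the bay's frame) bridges it above and behind the caps on two posts at y = +-129 mm, x = 58 mm
- tray: yellow used-tools tray, fixed, 180 (x) x 120 (y) mm, walls 24 mm high and 4 mm thick, floor 4 mm thick; origin at the centre of its underside. A pot stands in its -x half; its +x half is free
- top_red (a point): centre of the red cap's flat top (cap 35 mm across, 16 mm high); z points out of the cap along the bottle's axis, so the push is along -z. It starts proud
- travel_red (a joint): how far the red cap has been pushed down its neck, m: near 0 proud (7.5 mm of yellow neck shows under the cap), 0.0058 to 0.0075 clicked home (hard stop at 0.0075). It springs back from below 0.0033; the catch gives way at about 10 N at a travel of 0 to 2 mm, then it stays home by itself
- cap_red: the red snap cap; origin at the centre of its underside, z out of the cap
- top_blue (a point): centre of the blue cap's flat top (cap 35 mm across, 16 mm high); z points out of the cap along the bottle's axis, so the push is along -z. It starts proud
- travel_blue (a joint): how far the blue cap has been pushed down its neck, m: near 0 proud (7.5 mm of yellow neck shows under the cap), 0.0058 to 0.0075 clicked home (hard stop at 0.0075). It springs back from below 0.0033; the catch gives way at about 10 N at a travel of 0 to 2 mm, then it stays home by itself
- cap_blue: the blue snap cap; origin at the centre of its underside, z out of the cap
- top_green (a point): centre of the green cap's flat top (cap 35 mm across, 16 mm high); z points out of the cap along the bottle's axis, so the push is along -z. It is already home at the start: leave it alone
- travel_green (a joint): how far the green cap has been pushed down its neck, m: near 0 proud (7.5 mm of yellow neck shows under the cap), 0.0058 to 0.0075 clicked home (hard stop at 0.0075). It springs back from below 0.0033; the catch gives way at about 10 N at a travel of 0 to 2 mm, then it stays home by itself
- cap_green: the green snap cap; origin at the centre of its underside, z out of the cap
- dropper_pink: pink dropper bottle, 28 mm across, 98 mm tall, on the caddy beside the tool; loose bystander; origin at the centre of its underside, z up
- dropper_white: white dropper bottle, 28 mm across, 98 mm tall, on the caddy at the tool's other side; loose bystander; origin at the centre of its underside, z up
- pot: small steel pot, 44 mm across, 45 mm tall, standing in the tray's -x half; loose bystander; origin at the centre of its underside, z up
- wash_bottle: white wash bottle with a red cap and spout, 54 mm across, 183 mm tall; loose bystander; origin at the centre of its underside, z up
- beaker: glass beaker, 56 mm across, 85 mm tall; loose bystander; origin at the centre of its underside, z up
- timer: grey bench timer, 70 x 70 x 22 mm; loose bystander; origin at the centre of its underside, z up
- cap_box: white open box of spare caps, 90 x 110 x 35 mm; loose bystander; origin at the centre of its underside, z up

How it is judged:
By the outcome, as a careful person would: the job done as asked, in the order asked, and still so for the second after the job is handed in, with the robot touching nothing.
It also fails if it takes over 62 s, if anything falls off the work surface, if the arm or the gripper's body presses on something with over 40 N, if the wrist force passes 120 N, or if a joint passes its speed limit or range.

## Working session

There is one attempt and no reset: what is moved stays moved. The work goes in short steps, Python scripts to look and compute and a shell command to move; the robot and the scene stay as the last step left them, time stands still between calls to the robot, and variables do not carry over. Pictures are saved under pics/ and viewed, about 8 in all and at most 12, crops included, and the job is handed in when it is done.

```bash
mkdir -p pics
cat > h.py <<'E'
import numpy as np, cv2
from scipy.spatial.transform import Rotation as R
from workcell import telemetry, optics, order, bot
def pose():
    o=telemetry.get_obs(); return np.array(o["ee_pos"]),R.from_euler('xyz',o["tcp_rot"],degrees=True).as_matrix()
def snap(n,f):
    T=pose(); im,d=optics.camera(n); cv2.imwrite(f'pics/{f}.png',im[:,:,::-1]); i=optics.camera_info(n)
    if 'mount' in i:
        M=np.eye(4);M[:3,:3]=T[1];M[:3,3]=T[0];M=M@np.array(i['mount'])
    else:
        M=np.eye(4);M[:3,:3]=R.from_euler('xyz',i['attitude'],degrees=True).as_matrix();M[:3,3]=i['xyz']
    np.savez(f'{f}.npz',im=im,d=d,K=i['camera_matrix'],M=M)
def load(f):
    z=np.load(f+'.npz');K=z['K'];d=z['d'];v,u=np.mgrid[:480,:640]
    P=np.stack([(u-K[0,2])/K[0,0]*d,(v-K[1,2])/K[1,1]*d,d],-1)@z['M'][:3,:3].T+z['M'][:3,3]
    return z['im'],d,P
E
python3 - <<'E'
from h import *
snap('top','top0');snap('side','side0')
print(telemetry.get_obs(), bot.grip_depth)
for n in('top','side','wrist'):print(optics.camera_info(n))
E
```

```text
{'time': 0.1, 'q': array([7.04166766e+01, 5.01069921e+00, 1.00401045e+01, 9.50983752e+01,
       7.58481920e-04, 9.00008264e+01]), 'qd': array([-0.07022545, -0.08796663,  0.06701179, -0.09443893, -0.02982553,
        0.00039044]), 'joint_efforts': array([ 1.91491432e-03, -5.21560979e+01,  4.65654087e+01,  1.59913773e-02,
        1.03249297e-04,  5.82834900e-06]), 'ee_pos': array([0.1842814 , 0.51801061, 0.23063751]), 'tcp_rot': array([-1.79931030e+02, -7.57486623e-04,  1.60415849e+02]), 'wrist_force': array([-0.24708264,  0.31458119, -0.8751758 ]), 'torque': array([-0.03734706,  0.03094314,  0.00042224]), 'opening': 0.08528617807678582} 0.0187
{'camera_matrix': array([[617.42816074,   0.        , 312.20300751],
       [  0.        , 617.42816074, 233.5777257 ],
       [  0.        ,   0.        ,   1.        ]]), 'xyz': array([0.45228807, 0.01319346, 1.26054094]), 'attitude': array([-1.76397507e+02,  5.74896135e-02, -8.91983851e+01])}
{'camera_matrix': array([[475.25720072,   0.        , 322.0032172 ],
       [  0.        , 475.25720072, 239.35014897],
       [  0.        ,   0.        ,   1.        ]]), 'xyz': array([ 0.28883933, -0.72770768,  0.65331791]), 'attitude': array([-124.52475412,    0.67275394,  -19.49612876])}
{'camera_matrix': array([[401.44841908,   0.        , 315.86875263],
       [  0.        , 401.44841908, 240.14803322],
       [  0.        ,   0.        ,   1.        ]]), 'mount': array([[ 4.03524747e-04, -9.60687393e-01, -2.77632076e-01,
         7.03142747e-02],
       [ 9.99999754e-01,  2.28268405e-04,  6.63576308e-04,
        -3.32157657e-04],
       [-5.74114762e-04, -2.77632276e-01,  9.60687249e-01,
        -1.43201489e-01],
       [ 0.00000000e+00,  0.00000000e+00,  0.00000000e+00,
         1.00000000e+00]])}
```

View pics/top0.png

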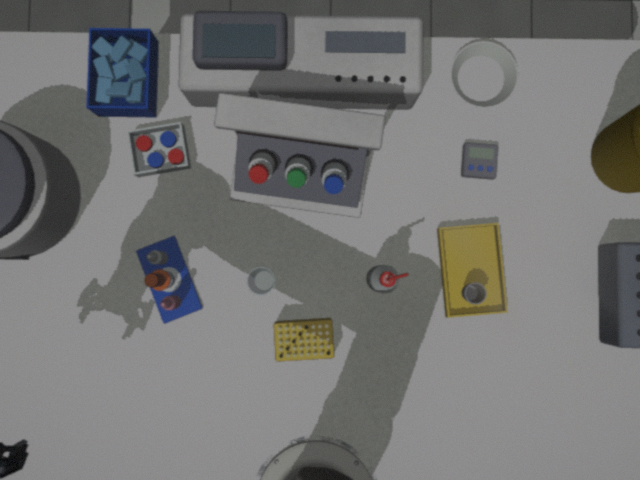

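View pics/side0.png

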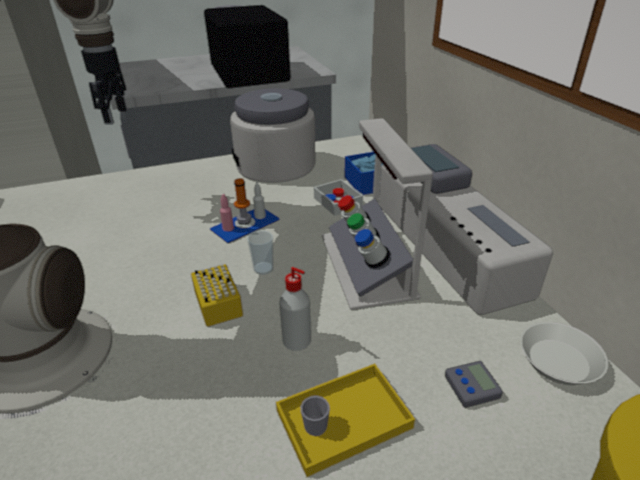

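Top view: caddy centre is at about (169,279), tool handle at (158,280) and droppers at (157,256) and (170,302). Caps are red (259,173), green (297,178) and blue (333,184). The tray is at (473,270) with the pot at (474,292), the wash bottle at (385,279) and the beaker at (262,280). The side view agrees.

Run:
```python
from h import *
im,d,P=load('top0');hsv=cv2.cvtColor(im,cv2.COLOR_RGB2HSV).astype(int);H,S,V=[hsv[...,i] for i in range(3)]
def reg(m,x0,x1,y0,y1):
    k=np.zeros_like(m);k[y0:y1,x0:x1]=1;return m&k&(d>0)
np.set_printoptions(precision=4,suppress=True)
def rep(n,m,rect=False):
    p=P[m];print(n,len(p),'med',np.median(p,0),'z',np.percentile(p[:,2],[5,95]))
    if rect:
        r=cv2.minAreaRect(p[:,:2].astype(np.float32)*1000);print('   rect mm',r)
bl=(H>100)&(H<130)&(S>120); 
rep('caddy',reg(bl&(P[...,2]<.03),130,210,230,330),1)
ye=(H>15)&(H<35)&(S>100)
rep('tray',reg(ye,430,520,215,325),1)
rep('orange',reg((H<20)&(S>150)&(P[...,2]>.1),135,185,265,290))
for n,x,y in(('red',259,173),('green',297,178),('blue',333,184)):
    p=P[y-4:y+5,x-4:x+5].reshape(-1,3);c=p.mean(0);w=np.linalg.svd(p-c)[2][2];w*=np.sign(w[2]);print(n,c,w,np.degrees(np.arccos(w[2])),np.degrees(np.arctan2(w[1],w[0])))
m=reg((P[...,2]>.24),200,400,85,160);rep('bar',m,1)
m=reg((P[...,2]>.03),370,400,265,295);rep('wash',m)
m=reg((P[...,2]>.03),245,280,262,298);rep('beaker',m)
m=reg((P[...,2]>.05)&(S<120),135,185,240,266);rep('dropA',m)
m=reg((P[...,2]>.05),160,185,292,315);rep('dropB',m)
m=reg((P[...,2]>.03),460,490,280,306);rep('pot',m)
# bay base edges
for u,v in((232,198),(361,215),(236,132),(370,150)):print(u,v,P[v,u])
im,d,P=load('side0');hsv=cv2.cvtColor(im,cv2.COLOR_RGB2HSV).astype(int);H,S,V=[hsv[...,i] for i in range(3)]
m=reg((H<20)&(S>150)&(P[...,2]>.05),228,252,175,215);rep('orange side',m)
m=reg((P[...,2]>.24),350,440,110,190);rep('bar side',m,1)
```

```text
caddy 1760 med [0.4294 0.2939 0.0093] z [0.0051 0.0134]
   rect mm ((434.6848449707031, 304.6393737792969), (155.45265197753906, 82.67639923095703), 22.536527633666992)
tray 4903 med [ 0.4706 -0.3067  0.0055] z [0.0011 0.0251]
   rect mm ((462.7637634277344, -306.4703063964844), (178.6949005126953, 121.26105499267578), 5.670322895050049)
orange 4 med [0.4388 0.3107 0.1261] z [0.1243 0.1306]
red [0.6332 0.1146 0.1358] [-0.495   0.0375  0.8681] 29.761025460836407 175.66648708490231
green [0.6257 0.0448 0.1303] [-0.566   0.0573  0.8224] 34.67455938691112 174.21510392260365
blue [ 0.6126 -0.0212  0.1497] [0.9213 0.3696 0.121 ] 83.04986215313978 21.858692581884327
bar 6259 med [0.6916 0.0383 0.2897] z [0.2795 0.2926]
   rect mm ((694.235595703125, 38.140594482421875), (270.34112548828125, 59.02589416503906), 82.79354858398438)
wash 688 med [ 0.4434 -0.1161  0.1143] z [0.0843 0.174 ]
beaker 316 med [0.4328 0.1227 0.0792] z [0.036 0.089]
dropA 187 med [0.478  0.3144 0.0706] z [0.0551 0.1052]
dropB 186 med [0.3915 0.2861 0.0715] z [0.0563 0.1065]
pot 205 med [ 0.4164 -0.312   0.0475] z [0.0323 0.0533]
232 198 [0.6009 0.1794 0.014 ]
361 215 [ 0.5707 -0.0835  0.0049]
236 132 [0.7235 0.1668 0.0716]
370 150 [ 0.6906 -0.0943  0.0766]
orange side 267 med [0.4341 0.2966 0.0868] z [0.0613 0.1247]
bar side 2476 med [ 0.6853 -0.0057  0.287 ] z [0.2667 0.2884]
   rect mm ((695.5385131835938, 33.95176696777344), (271.7775573730469, 57.60030746459961), 82.69143676757812)
```

```bash
cat >> h.py <<'E'
np.set_printoptions(precision=4,suppress=True)
def down(yaw): return R.from_euler('xyz',[180,0,yaw],degrees=True).as_matrix()
def step(p,Rm):
    c,C=pose(); print('rel',C.T@(np.array(p)-c),R.from_matrix(C.T@Rm).as_rotvec())
E
python3 -c "
from h import *
step([.435,.305,.24],down(-157.5))"
```

```text
rel [-0.3076 -0.1167 -0.0092] [-0.0011 -0.0005 -0.7345]
```

```bash
python3 -m inch '[[-0.03,-0.01,-0.009,0,0,-0.1,0],[-0.06,-0.023,-0.009,0,0,-0.2,0],[-0.09,-0.034,-0.009,0,0,-0.3,0],[-0.12,-0.045,-0.009,0,0,-0.4,0],[-0.155,-0.058,-0.009,0,0,-0.5,0],[-0.19,-0.072,-0.009,0,0,-0.6,0],[-0.225,-0.085,-0.009,0,0,-0.7,0],[-0.26,-0.098,-0.009,0,0,-0.735,0],[-0.29,-0.11,-0.009,0,0,-0.735,0],[-0.308,-0.117,-0.009,0,0,-0.735,0],[-0.308,-0.117,-0.009,0,0,-0.735,0],[-0.308,-0.117,-0.009,0,0,-0.735,0]]' && python3 -c "
from h import *
snap('wrist','w1');o=telemetry.get_obs();print(o['ee_pos'],o['tcp_rot'],o['q'])"
```

```text
time: 1.1
ee_pos: [0.4358, 0.3039, 0.2398]
tcp_rot: [-180.0, -0.1, -157.6]
wrist_force: [-0.7, -0.4, -0.0]
opening: 0.0851
[0.4352 0.3046 0.2399] [ 179.9956   -0.0467 -157.5222] [34.981   2.6302  8.5691 95.9835  0.0144 12.5033]
```

View pics/w1.png

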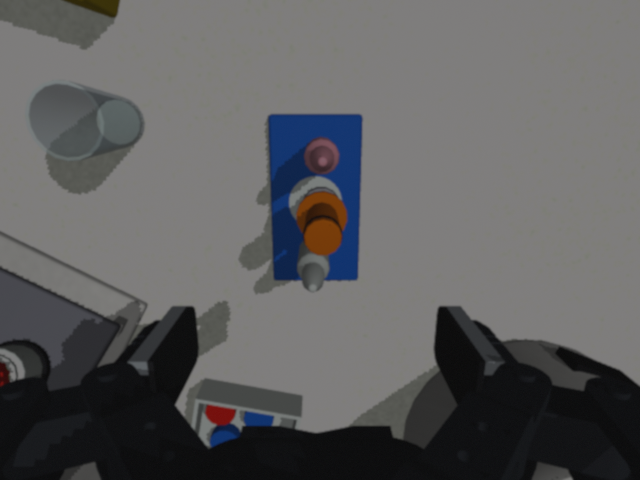

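Wrist view: the caddy is aligned with the image columns. Handle top is at (322,236), pink dropper tip at (322,158) and white dropper tip at (313,286). The jaws lie along the free direction.

Run:
```python
from h import *
im,d,P=load('w1');hsv=cv2.cvtColor(im,cv2.COLOR_RGB2HSV).astype(int);H,S=hsv[...,0],hsv[...,1]
box=np.zeros((480,640),bool);box[180:270,280:360]=1
m=box&(H<20)&(S>150)&(d>0)
p=P[m];t=p[p[:,2]>np.percentile(p[:,2],95)-.004];print('top',len(t),cv2.minEnclosingCircle((t[:,:2]*1000).astype(np.float32)),t[:,2].mean())
f=p[(p[:,2]<.068)&(p[:,2]>.056)];print('flange',len(f),cv2.minEnclosingCircle((f[:,:2]*1000).astype(np.float32)),f[:,2].mean())
bl=(H>100)&(H<130)&(S>120)&(P[...,2]<.02)&(d>0);bl[:100]=0;bl[290:]=0;bl[:,:255]=0;bl[:,375:]=0
r=cv2.minAreaRect((P[bl][:,:2]*1000).astype(np.float32));print(r)
print(P[158,322],P[283,313])
```

```text
top 1057 ((435.56329345703125, 308.0384216308594), 12.439931869506836) 0.12654909207035758
flange 788 ((435.3063659667969, 308.29254150390625), 20.090103149414062) 0.06473603192486962
((436.1900634765625, 302.94879150390625), (157.033203125, 83.28938293457031), 22.484872817993164)
[0.3894 0.289  0.1065] [0.4765 0.3182 0.1047]
```

```bash
python3 -c "
from h import *
step([.4355,.3082,.067],down(-157.5))"
```

```text
rel [-0.0018  0.0032  0.1729] [ 0.0001 -0.0008 -0.0004]
```

```bash
python3 -m inch '[[-0.002,0.003,0.02,0,0,0,0],[-0.002,0.003,0.045,0,0,0,0],[-0.002,0.003,0.07,0,0,0,0],[-0.002,0.003,0.095,0,0,0,0],[-0.002,0.003,0.12,0,0,0,0],[-0.002,0.003,0.14,0,0,0,0],[-0.002,0.003,0.155,0,0,0,0],[-0.002,0.003,0.165,0,0,0,0],[-0.002,0.003,0.17,0,0,0,0],[-0.002,0.003,0.173,0,0,0,0],[-0.002,0.003,0.173,0,0,0,0],[-0.002,0.003,0.173,0,0,0,0]]' && python3 -m inch '[[0,0,0,0,0,0,0.3],[0,0,0,0,0,0,0.5],[0,0,0,0,0,0,0.7],[0,0,0,0,0,0,0.8],[0,0,0,0,0,0,0.9],[0,0,0,0,0,0,0.9],[0,0,0,0,0,0,0.9],[0,0,0,0,0,0,0.9],[0,0,0,0,0,0,0.9],[0,0,0,0,0,0,0.9],[0,0,0,0,0,0,0.9],[0,0,0,0,0,0,0.9]]' 80
```

```text
time: 2.15
ee_pos: [0.4362, 0.3087, 0.0682]
tcp_rot: [180.0, 0.1, -157.5]
wrist_force: [-0.1, 0.1, 0.4]
opening: 0.0857
time: 3.15
ee_pos: [0.4362, 0.3084, 0.0677]
tcp_rot: [180.0, 0.0, -157.5]
wrist_force: [-0.5, 1.4, 5.2]
opening: 0.0244
```

Gripped. Now lift and check for a rigid, upright hold.

```bash
python3 -m inch '[[0,0,-0.005,0,0,0,0.95],[0,0,-0.02,0,0,0,0.95],[0,0,-0.04,0,0,0,0.95],[0,0,-0.07,0,0,0,0.95],[0,0,-0.1,0,0,0,0.95],[0,0,-0.13,0,0,0,0.95],[0,0,-0.16,0,0,0,0.95],[0,0,-0.18,0,0,0,0.95],[0,0,-0.195,0,0,0,0.95],[0,0,-0.2,0,0,0,0.95],[0,0,-0.2,0,0,0,0.95],[0,0,-0.2,0,0,0,0.95]]' 80
python3 - <<'E'
from h import *
snap('wrist','w2');snap('side','s2')
a=cv2.imread('pics/w2.png')[150:480,120:520];b=cv2.imread('pics/s2.png')[60:260,150:400]
b=cv2.resize(b,None,fx=1.6,fy=1.65)
cv2.imwrite('pics/c2.png',np.hstack([a,b]))
E
```

```text
time: 4.15
ee_pos: [0.4359, 0.3081, 0.2661]
tcp_rot: [-180.0, -0.1, -157.5]
wrist_force: [1.0, 0.1, -2.6]
opening: 0.0244
```

View pics/c2.png

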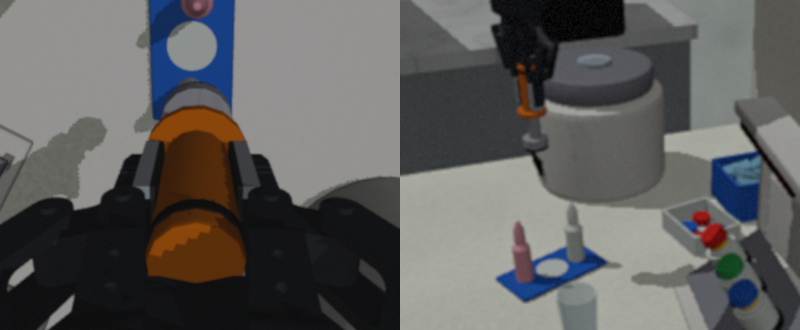

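The tool is held off the caddy and looks in line with the gripper, and both droppers are still standing. Next I'll measure its tilt in the hand and get a closer look at the caps.

Run:
```python
from h import *
im,d,P=load('w2');p0,C=pose();T=(P-p0)@C
hsv=cv2.cvtColor(im,cv2.COLOR_RGB2HSV).astype(int);H,S,V=[hsv[...,i] for i in range(3)]
m=(H<20)&(S>140)&(d>0)&(d<.3);m[:230]=0
t=T[m];print('tool-frame z range',np.percentile(t[:,2],[1,50,99]))
for a in np.arange(-.065,.015,.005):
    s=t[(t[:,2]>a)&(t[:,2]<a+.005)]
    if len(s)>20:print(round(a,3),len(s),s.min(0),s.max(0))
f=(d<.35)&(d>.1)&(S<60);f[:225]=0;f[265:]=0;f[:,270:360]&=True;f[:,:270]=0;f[:,360:]=0
t=T[f];print('foot',len(t),np.percentile(t,[1,50,99],axis=0))
```

```text
tool-frame z range [-0.0605 -0.0448  0.0045]
-0.065 482 [-0.0039 -0.0125 -0.0649] [ 0.0137  0.0116 -0.06  ]
-0.06 5048 [-0.0055 -0.0132 -0.06  ] [ 0.0134  0.0124 -0.055 ]
-0.055 435 [-0.0092 -0.0139 -0.055 ] [ 0.0138  0.0128 -0.05  ]
-0.05 484 [-0.0102 -0.0143 -0.05  ] [ 0.0134  0.0135 -0.045 ]
-0.045 733 [ 0.0013 -0.0132 -0.045 ] [ 0.0133  0.0123 -0.04  ]
-0.04 640 [ 0.0003 -0.013  -0.04  ] [ 0.0132  0.0126 -0.035 ]
-0.035 565 [ 0.0027 -0.0126 -0.035 ] [ 0.0133  0.0119 -0.03  ]
-0.03 500 [ 0.0032 -0.0125 -0.03  ] [ 0.0133  0.0118 -0.025 ]
-0.025 450 [ 0.0029 -0.0125 -0.025 ] [ 0.0133  0.0118 -0.02  ]
-0.02 410 [ 0.003  -0.0126 -0.02  ] [ 0.0133  0.0119 -0.015 ]
-0.015 356 [ 0.0027 -0.0127 -0.015 ] [ 0.013   0.0119 -0.01  ]
-0.01 349 [ 0.0026 -0.0136 -0.01  ] [ 0.013   0.0132 -0.005 ]
-0.005 312 [ 0.0029 -0.013  -0.005 ] [ 0.0129  0.0129 -0.    ]
-0.0 2146 [ 0.0028 -0.0184  0.    ] [0.0208 0.0183 0.005 ]
0.005 95 [ 0.0124 -0.0148  0.005 ] [0.0207 0.0161 0.0073]
foot 1297 [[ 0.0045 -0.0158  0.0413]
 [ 0.0123 -0.0002  0.0429]
 [ 0.0174  0.0156  0.0572]]
```

```bash
cat >> h.py <<'E'
def tilt(yaw,a=30):
    # tool z = -bottle axis for bay yaw (deg)
    y,a=np.radians([yaw,a]);bx=np.array([np.cos(y),np.sin(y),0]);ez=np.array([0,0,1.])
    z=np.sin(a)*bx-np.cos(a)*ez; x=-np.cos(a)*bx-np.sin(a)*ez
    return np.stack([x,np.cross(z,x),z],1)
E
python3 -c "
from h import *
C=tilt(-7.25);step(np.array([.6257,.0448,.1303])-.16*C[:,2],C)"
```

```text
rel [-0.0052 -0.2762 -0.0031] [ 0.1349 -0.5138  0.508 ]
```

```bash
python3 -m inch '[[0,-0.02,-0.003,0.01,-0.04,0.04,0.95],[0,-0.05,-0.003,0.025,-0.1,0.1,0.95],[-0.001,-0.08,-0.003,0.04,-0.15,0.15,0.95],[-0.002,-0.11,-0.003,0.055,-0.21,0.21,0.95],[-0.003,-0.14,-0.003,0.07,-0.27,0.27,0.95],[-0.004,-0.17,-0.003,0.085,-0.33,0.33,0.95],[-0.005,-0.2,-0.003,0.1,-0.39,0.39,0.95],[-0.005,-0.23,-0.003,0.115,-0.44,0.44,0.95],[-0.005,-0.255,-0.003,0.125,-0.48,0.475,0.95],[-0.005,-0.27,-0.003,0.135,-0.5138,0.508,0.95],[-0.005,-0.276,-0.003,0.135,-0.5138,0.508,0.95],[-0.005,-0.276,-0.003,0.135,-0.5138,0.508,0.95]]' && python3 -m inch '[[0,0,0,0,0,0,0.95],[0,0,0,0,0,0,0.95]]' && python3 -c "
from h import *
snap('wrist','w3');o=telemetry.get_obs();print(o['q'])"
```

```text
time: 5.25
ee_pos: [0.5457, 0.0544, 0.269]
tcp_rot: [179.9, 30.0, 172.7]
wrist_force: [0.1, -0.2, -2.6]
opening: 0.0245
time: 5.42
ee_pos: [0.5463, 0.056, 0.2699]
tcp_rot: [179.9, 30.0, 172.8]
wrist_force: [0.2, -0.2, -3.2]
opening: 0.0244
[ 10.2914 -23.7109 -16.7772  68.0423  -8.5627  15.2621]
```

View pics/w3.png

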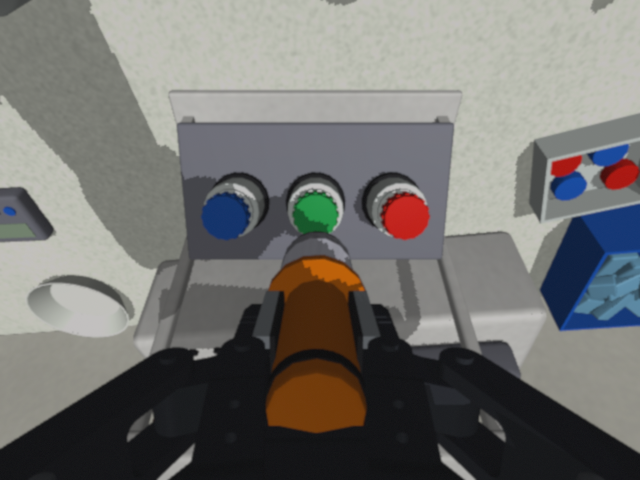

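The view shows all three caps clear of the tool: blue (226,216), green (317,213) and red (405,216). The deck edges run square to the image.

```bash
cat > caps.py <<'E'
from h import *
import sys
def fit(f):
    im,d,P=load(f);hsv=cv2.cvtColor(im,cv2.COLOR_RGB2HSV).astype(int);H,S=hsv[...,0],hsv[...,1]
    dk=np.zeros(d.shape,bool);dk[130:170,190:440]=1;p=P[dk&(d>0)];c=p.mean(0);n=np.linalg.svd(p-c,full_matrices=False)[2][2];n*=np.sign(n[2])
    print('deck n tilt',np.degrees(np.arccos(n[2])),'az',np.degrees(np.arctan2(n[1],n[0])))
    C=tilt(-7.25);u=-C[:,2]
    for k,m in(('red',((H<8)|(H>172))),('blue',(H>100)&(H<125)),('green',(H>55)&(H<85))):
        m=m&(S>130)&(d>0)&(np.abs(P[...,0]-.63)<.06)&(P[...,1]>-.07)&(P[...,1]<.15)&(P[...,2]>.1)&(P[...,2]<.18)
        m=cv2.morphologyEx(m.astype(np.uint8),cv2.MORPH_OPEN,np.ones((3,3)))>0
        q=P[m]@C; s=-q[:,2];h=np.percentile(s,80);t=q[np.abs(s-h)<.004]
        (cx,cy),r=cv2.minEnclosingCircle((t[:,:2]*1000).astype(np.float32)); zc=np.median(t[:,2])
        w=C@np.array([cx/1000,cy/1000,zc]);A=t-t.mean(0);n=np.linalg.svd(A,full_matrices=False)[2][2]
        print(k,len(t),'centre',w,'r',round(r,2),'median-ctr',np.median(t[:,:2],0)-np.array([cx,cy])/1000,'normal in tool',n*-np.sign(n[2]))
fit(sys.argv[1])
E
python3 caps.py w3
```

```text
deck n tilt 29.9135651797494 az 172.90854077550668
red 1562 centre [0.6311 0.1145 0.1338] r 17.81 median-ctr [ 0.0003 -0.0001] normal in tool [ 0.0116 -0.0095 -0.9999]
blue 1549 centre [ 0.6138 -0.0233  0.1337] r 17.99 median-ctr [0.0004 0.0001] normal in tool [ 0.0061  0.0107 -0.9999]
green 1354 centre [0.625  0.0455 0.1283] r 17.46 median-ctr [ 0.0009 -0.0001] normal in tool [ 0.0105  0.0001 -0.9999]
```

```bash
python3 -c "
from h import *
C=tilt(-7.2);step(np.array([.6311,.1145,.1338])-(.0595+.02)*C[:,2],C)"
```

```text
rel [0.0017 0.0685 0.0769] [ 0.0016  0.0005 -0.0001]
```

```bash
python3 -m inch '[[0.002,0.015,0,0,0,0,0.95],[0.002,0.035,0,0,0,0,0.95],[0.002,0.055,0,0,0,0,0.95],[0.002,0.0685,0.01,0,0,0,0.95],[0.002,0.0685,0.025,0,0,0,0.95],[0.002,0.0685,0.045,0,0,0,0.95],[0.002,0.0685,0.06,0,0,0,0.95],[0.002,0.0685,0.07,0,0,0,0.95],[0.002,0.0685,0.077,0,0,0,0.95],[0.002,0.0685,0.077,0,0,0,0.95],[0.002,0.0685,0.077,0,0,0,0.95],[0.002,0.0685,0.077,0,0,0,0.95]]'
python3 - <<'E'
from h import *
snap('wrist','w4');snap('side','s4')
a=cv2.imread('pics/w4.png')[150:350,220:420];b=cv2.imread('pics/s4.png')[150:270,300:420]
cv2.imwrite('pics/c4.png',np.hstack([cv2.resize(a,(400,400)),cv2.resize(b,(400,400))]))
C=tilt(-7.2);step(np.array([.6311,.1145,.1338])-(.0595)*C[:,2],C)
E
```

```text
time: 6.47
ee_pos: [0.5918, 0.1188, 0.2038]
tcp_rot: [179.9, 30.2, 172.7]
wrist_force: [0.3, -0.1, -2.6]
opening: 0.0245
rel [0.0009 0.0006 0.0211] [ 0.0016  0.0032 -0.0018]
```

View pics/c4.png

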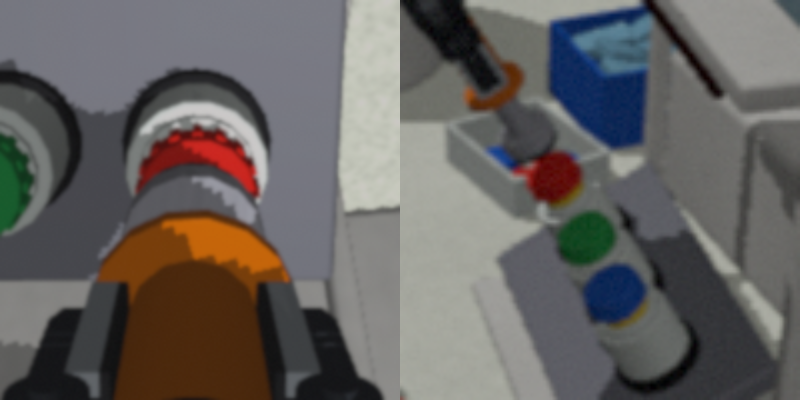

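The foot is lined up over the red cap: both are centred near column 197 of the crop. Pressing now in small increments.

```bash
python3 -m inch '[[0.0005,0.0003,0.006,0,0,0,0.95],[0.0005,0.0003,0.012,0,0,0,0.95],[0.0005,0.0003,0.016,0,0,0,0.95],[0.0005,0.0003,0.018,0,0,0,0.95],[0.0005,0.0003,0.0195,0,0,0,0.95],[0.0005,0.0003,0.021,0,0,0,0.95],[0.0005,0.0003,0.022,0,0,0,0.95],[0.0005,0.0003,0.022,0,0,0,0.95],[0.0005,0.0003,0.022,0,0,0,0.95]]' 110 && python3 -c "
from h import *
C=tilt(-7.2)
for k in range(3):
  o=telemetry.get_obs();print(C.T@np.array(o['wrist_force']),C.T@(np.array(o['ee_pos'])-[.6311,.1145,.1338])+[0,0,.0595])
"
```

```text
time: 7.32
ee_pos: [0.6021, 0.1176, 0.184]
tcp_rot: [179.9, 30.1, 172.7]
wrist_force: [-3.9, 0.1, 1.2]
opening: 0.0241
[ 2.7475 -0.3893 -3.0047] [ 0.0001 -0.0005  0.0015]
[ 2.7475 -0.3893 -3.0047] [ 0.0001 -0.0005  0.0015]
[ 2.7475 -0.3893 -3.0047] [ 0.0001 -0.0005  0.0015]
```

```bash
python3 -m inch '[[0,0,0.001,0,0,0,0.95],[0,0,0.002,0,0,0,0.95],[0,0,0.002,0,0,0,0.95],[0,0,0.002,0,0,0,0.95]]' && python3 -c "
from h import *
C=tilt(-7.2)
o=telemetry.get_obs();print(C.T@np.array(o['wrist_force']),C.T@(np.array(o['ee_pos'])-[.6311,.1145,.1338])+[0,0,.0595])
"
```

```text
time: 7.65
ee_pos: [0.6033, 0.1175, 0.182]
tcp_rot: [179.9, 30.1, 172.7]
wrist_force: [-2.6, 0.4, 0.5]
opening: 0.024
[ 2.033   0.0553 -1.7216] [ 0.0001 -0.0005  0.0038]
```

```bash
python3 -m inch '[[0,0,0.001,0,0,0,0.95],[0,0,0.002,0,0,0,0.95],[0,0,0.003,0,0,0,0.95],[0,0,0.004,0,0,0,0.95],[0,0,0.004,0,0,0,0.95],[0,0,0.004,0,0,0,0.95]]' && python3 -c "
from h import *
C=tilt(-7.2)
o=telemetry.get_obs();print(C.T@np.array(o['wrist_force']),C.T@(np.array(o['ee_pos'])-[.6311,.1145,.1338])+[0,0,.0595])
"
```

```text
time: 8.15
ee_pos: [0.6053, 0.1173, 0.1786]
tcp_rot: [179.9, 30.1, 172.7]
wrist_force: [-3.3, -0.5, 2.0]
opening: 0.0243
[ 1.7633 -0.8861 -3.3316] [ 0.0001 -0.0005  0.0077]
```

```bash
python3 -m inch '[[0,0,0.001,0,0,0,0.95],[0,0,0.0015,0,0,0,0.95],[0,0,0.0015,0,0,0,0.95],[0,0,0.0015,0,0,0,0.95]]' && python3 -c "
from h import *
C=tilt(-7.2)
o=telemetry.get_obs();print(C.T@np.array(o['wrist_force']),C.T@(np.array(o['ee_pos'])-[.6311,.1145,.1338])+[0,0,.0595])
"
```

```text
time: 8.48
ee_pos: [0.6058, 0.1173, 0.1786]
tcp_rot: [179.9, 30.2, 172.7]
wrist_force: [-13.7, -0.2, 12.5]
opening: 0.0241
[  5.452   -1.8668 -17.6162] [-0.0003 -0.0004  0.008 ]
```

```bash
python3 -m inch '[[0,0,0.001,0,0,0,0.95],[0,0,0.001,0,0,0,0.95],[0,0,0.001,0,0,0,0.95]]' && python3 -c "
from h import *
C=tilt(-7.2)
o=telemetry.get_obs();print(C.T@np.array(o['wrist_force']),C.T@(np.array(o['ee_pos'])-[.6311,.1145,.1338])+[0,0,.0595])
" && python3 -m inch '[[0,0,-0.005,0,0,0,0.95],[0,0,-0.015,0,0,0,0.95],[0,0,-0.03,0,0,0,0.95],[0,0,-0.05,0,0,0,0.95],[0,0,-0.075,0,0,0,0.95],[0,0,-0.09,0,0,0,0.95],[0,-0.01,-0.095,0,0,0,0.95],[0,-0.03,-0.1,0,0,0,0.95],[0,-0.05,-0.105,0,0,0,0.95],[0,-0.068,-0.105,0,0,0,0.95],[0,-0.068,-0.105,0,0,0,0.95],[0,-0.068,-0.105,0,0,0,0.95]]' && python3 -c "
from h import *
snap('wrist','w5')" && python3 caps.py w5 && python3 -c "
from h import *
im,d,P=load('w5');p0,C=pose();T=(P-p0)@C
hsv=cv2.cvtColor(im,cv2.COLOR_RGB2HSV).astype(int);m=(hsv[...,0]<20)&(hsv[...,1]>140)&(d>0)&(d<.3);m[:230]=0
t=T[m]
for a in (-.06,-.04,-.03,-.02,-.01,0):
    s=t[(t[:,2]>a)&(t[:,2]<a+.005)];print(a,len(s),s.min(0),s.max(0))
C=tilt(-7.2);step(np.array([.6138,-.0233,.1337])-(.0595+.02)*C[:,2],C)"
```

```text
time: 8.73
ee_pos: [0.6061, 0.1173, 0.1787]
tcp_rot: [179.9, 30.2, 172.7]
wrist_force: [-20.7, -1.0, 17.9]
opening: 0.0242
[  8.7296  -3.5576 -25.6828] [-0.0007 -0.0004  0.0081]
time: 9.73
ee_pos: [0.5454, 0.0549, 0.2664]
tcp_rot: [179.9, 30.1, 172.6]
wrist_force: [-0.9, 0.3, -2.6]
opening: 0.0242
deck n tilt 30.040878827838743 az 172.89271438378572
red 1523 centre [0.6339 0.1145 0.1284] r 18.09 median-ctr [ 0.     -0.0004] normal in tool [ 0.0097 -0.0112 -0.9999]
blue 1567 centre [ 0.6137 -0.023   0.1337] r 17.8 median-ctr [ 0.0003 -0.0003] normal in tool [ 0.0072  0.0042 -1.    ]
green 1269 centre [0.625  0.0457 0.1283] r 17.75 median-ctr [ 0.002  -0.0001] normal in tool [ 0.0119  0.0026 -0.9999]
-0.06 5377 [-0.0055 -0.0136 -0.06  ] [ 0.0135  0.0117 -0.055 ]
-0.04 637 [-0.     -0.0139 -0.04  ] [ 0.013  0.012 -0.035]
-0.03 513 [ 0.0036 -0.013  -0.03  ] [ 0.0132  0.0109 -0.025 ]
-0.02 411 [ 0.003 -0.013 -0.02 ] [ 0.013  0.011 -0.015]
-0.01 351 [ 0.0033 -0.0139 -0.01  ] [ 0.0131  0.0121 -0.005 ]
0 2136 [ 0.0027 -0.0194  0.    ] [0.0209 0.0182 0.005 ]
rel [-0.0011 -0.0698  0.0741] [ 0.0003  0.0012 -0.0025]
```

Red has dropped 6.1 mm to the same height as green, so it is home. The grip is unchanged. On to blue.

```bash
python3 -m inch '[[-0.001,-0.015,0,0,0,0,0.95],[-0.001,-0.035,0,0,0,0,0.95],[-0.001,-0.055,0,0,0,0,0.95],[-0.001,-0.069,0.01,0,0,0,0.95],[-0.001,-0.069,0.025,0,0,0,0.95],[-0.001,-0.069,0.045,0,0,0,0.95],[-0.001,-0.069,0.06,0,0,0,0.95],[-0.001,-0.069,0.07,0,0,0,0.95],[-0.001,-0.069,0.074,0,0,0,0.95],[-0.001,-0.069,0.074,0,0,0,0.95],[-0.001,-0.069,0.074,0,0,0,0.95],[-0.001,-0.069,0.074,0,0,0,0.95]]'
python3 - <<'E'
from h import *
snap('wrist','w6')
a=cv2.imread('pics/w6.png')[150:350,220:420]
cv2.imwrite('pics/c6.png',cv2.resize(a,(500,500)))
C=tilt(-7.2);step(np.array([.6138,-.0232,.1337])-(.0595)*C[:,2],C)
E
```

```text
time: 10.78
ee_pos: [0.5748, -0.0168, 0.2044]
tcp_rot: [179.9, 30.2, 172.7]
wrist_force: [-0.2, 0.1, -2.3]
opening: 0.0236
rel [ 0.0012 -0.0015  0.0216] [ 0.0013  0.0034 -0.0013]
```

View pics/c6.png

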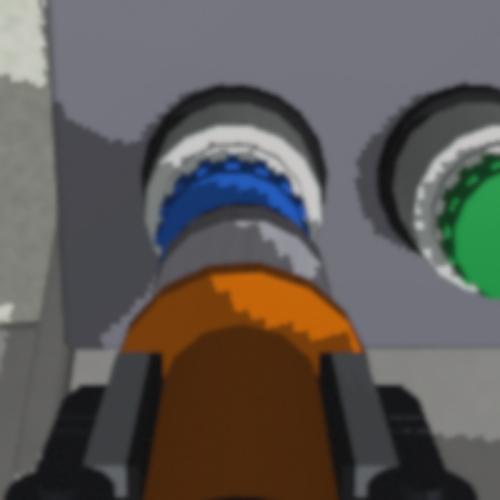

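Blue cap is centred near column 233 and the foot near 240, about 1.5 mm apart. That agrees with the computed −1.5 mm in y, so I'll correct it while descending.

```bash
python3 -m inch '[[0.001,-0.0013,0.005,0,0,0,0.95],[0.001,-0.0013,0.01,0,0,0,0.95],[0.001,-0.0013,0.015,0,0,0,0.95],[0.001,-0.0013,0.017,0,0,0,0.95],[0.001,-0.0013,0.019,0,0,0,0.95],[0.001,-0.0013,0.021,0,0,0,0.95],[0.001,-0.0013,0.022,0,0,0,0.95],[0.001,-0.0013,0.023,0,0,0,0.95],[0.001,-0.0013,0.024,0,0,0,0.95],[0.001,-0.0013,0.025,0,0,0,0.95],[0.001,-0.0013,0.026,0,0,0,0.95],[0.001,-0.0013,0.026,0,0,0,0.95]]' && python3 -c "
from h import *
C=tilt(-7.2)
o=telemetry.get_obs();print(C.T@np.array(o['wrist_force']),C.T@(np.array(o['ee_pos'])-[.6138,-.0232,.1337])+[0,0,.0595])
"
```

```text
time: 11.83
ee_pos: [0.5866, -0.0198, 0.1802]
tcp_rot: [179.9, 30.1, 172.7]
wrist_force: [0.1, -0.4, -1.6]
opening: 0.024
[ 0.6577 -0.3306  1.4913] [ 0.0005 -0.      0.0055]
```

```bash
python3 -m inch '[[0,0,0.001,0,0,0,0.95],[0,0,0.002,0,0,0,0.95],[0,0,0.003,0,0,0,0.95],[0,0,0.004,0,0,0,0.95],[0,0,0.004,0,0,0,0.95],[0,0,0.004,0,0,0,0.95]]' && python3 -c "
from h import *
C=tilt(-7.2)
o=telemetry.get_obs();print(C.T@np.array(o['wrist_force']),C.T@(np.array(o['ee_pos'])-[.6138,-.0232,.1337])+[0,0,.0595])
"
```

```text
time: 12.33
ee_pos: [0.5883, -0.02, 0.1785]
tcp_rot: [179.9, 30.2, 172.7]
wrist_force: [-14.3, 0.9, 11.4]
opening: 0.0238
[  6.6199  -0.9397 -17.0391] [-0.0002 -0.      0.0078]
```

```bash
python3 -m inch '[[0,0,0.001,0,0,0,0.95],[0,0,0.001,0,0,0,0.95],[0,0,0.001,0,0,0,0.95]]' && python3 -m inch '[[0,0,-0.005,0,0,0,0.95],[0,0,-0.015,0,0,0,0.95],[0,0,-0.03,0,0,0,0.95],[0,0,-0.05,0,0,0,0.95],[0,0,-0.075,0,0,0,0.95],[0,0,-0.09,0,0,0,0.95],[0,0.01,-0.095,0,0,0,0.95],[0,0.03,-0.1,0,0,0,0.95],[0,0.05,-0.105,0,0,0,0.95],[0,0.068,-0.105,0,0,0,0.95],[0,0.068,-0.105,0,0,0,0.95],[0,0.068,-0.105,0,0,0,0.95]]' && python3 -c "
from h import *
snap('wrist','w7');snap('top','t7')" && python3 caps.py w7
python3 - <<'E'
from h import *
im,d,P=load('t7');hsv=cv2.cvtColor(im,cv2.COLOR_RGB2HSV).astype(int);H,S=hsv[...,0],hsv[...,1]
m=(H>15)&(H<35)&(S>100)&(d>0);m[:215]=0;m[325:]=0;m[:,:430]=0;m[:,520:]=0
p=P[m];print(cv2.minAreaRect((p[:,:2]*1000).astype(np.float32)))
rim=p[p[:,2]>.018];print(len(rim),cv2.minAreaRect((rim[:,:2]*1000).astype(np.float32)),'floor z',np.percentile(p[:,2],[10,40]))
E
```

```text
time: 12.58
ee_pos: [0.5887, -0.02, 0.1785]
tcp_rot: [179.9, 30.2, 172.7]
wrist_force: [-22.2, 2.4, 17.9]
opening: 0.0239
time: 13.58
ee_pos: [0.5452, 0.0547, 0.2669]
tcp_rot: [179.9, 30.1, 172.8]
wrist_force: [0.1, -0.2, -2.7]
opening: 0.0236
deck n tilt 29.89371877981011 az 172.9056520992877
red 1519 centre [0.6338 0.1149 0.1282] r 18.14 median-ctr [-0.0001 -0.0007] normal in tool [ 0.0082 -0.0048 -1.    ]
blue 1495 centre [ 0.6165 -0.0236  0.1282] r 17.62 median-ctr [-0.     -0.0001] normal in tool [ 0.0103  0.0076 -0.9999]
green 1282 centre [0.6247 0.0457 0.1282] r 17.31 median-ctr [ 0.0015 -0.0001] normal in tool [ 0.017  -0.0024 -0.9999]
((462.4660339355469, -306.2110900878906), (179.08367919921875, 120.92890167236328), 5.684412002563477)
637 ((462.557373046875, -306.28485107421875), (179.1887664794922, 120.72859954833984), 5.438189506530762) floor z [0.002  0.0047]
```

All three cap tops now lie at z = 0.1282, so both caps are home. Next, the tray, at a height that clears the wash bottle.

```bash
python3 -c "
from h import *
step([.507,-.302,.29],down(180))"
```

```text
rel [-0.0179 -0.3576 -0.017 ] [-0.0319  0.5245 -0.1238]
```

```bash
python3 -m inch '[[0,-0.015,-0.02,0,0,0,0.95],[-0.003,-0.045,-0.03,-0.002,0.04,-0.01,0.95],[-0.005,-0.08,-0.03,-0.006,0.1,-0.025,0.95],[-0.008,-0.115,-0.03,-0.012,0.18,-0.04,0.95],[-0.01,-0.15,-0.03,-0.018,0.27,-0.06,0.95],[-0.012,-0.185,-0.03,-0.024,0.36,-0.08,0.95],[-0.014,-0.22,-0.028,-0.028,0.44,-0.1,0.95],[-0.016,-0.255,-0.025,-0.032,0.5,-0.115,0.95],[-0.018,-0.29,-0.022,-0.032,0.5245,-0.124,0.95],[-0.018,-0.32,-0.019,-0.032,0.5245,-0.124,0.95],[-0.018,-0.345,-0.017,-0.032,0.5245,-0.124,0.95],[-0.018,-0.3576,-0.017,-0.032,0.5245,-0.124,0.95]]' && python3 -m inch '[[0,0,0,0,0,0,0.95],[0,0,0,0,0,0,0.95],[0,0,0,0,0,0,0.95]]'
python3 - <<'E'
from h import *
snap('wrist','w8')
step([.507,-.302,.065],down(180))
E
```

```text
time: 14.68
ee_pos: [0.5064, -0.3056, 0.2887]
tcp_rot: [180.0, -0.1, 179.8]
wrist_force: [-0.4, -0.3, -2.6]
opening: 0.0238
time: 14.93
ee_pos: [0.5071, -0.3014, 0.2905]
tcp_rot: [180.0, 0.1, 180.0]
wrist_force: [-0.4, 0.1, -2.5]
opening: 0.0238
rel [ 0.0004 -0.001   0.2256] [0.0001 0.0011 0.0006]
```

View pics/w8.png

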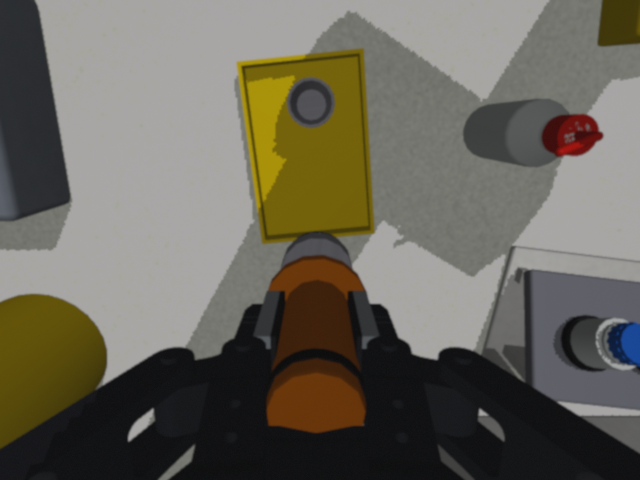

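The tray is at (305,145) with the pot in its −x half, at (311,103). The foot only looks past the near edge because of perspective. I'll confirm the tray position from this frame's depth.

```bash
python3 - <<'E'
from h import *
im,d,P=load('w8');hsv=cv2.cvtColor(im,cv2.COLOR_RGB2HSV).astype(int);H,S=hsv[...,0],hsv[...,1]
m=(H>15)&(H<35)&(S>100)&(d>0)&(P[...,2]<.035);m[:40]=0;m[250:]=0;m[:,:230]=0;m[:,385:]=0
p=P[m];print(cv2.minAreaRect((p[:,:2]*1000).astype(np.float32)),np.percentile(p[:,2],[10,50]))
E
python3 -m inch '[[0,-0.001,0.02,0,0,0,0.95],[0,-0.001,0.05,0,0,0,0.95],[0,-0.001,0.08,0,0,0,0.95],[0,-0.001,0.11,0,0,0,0.95],[0,-0.001,0.135,0,0,0,0.95],[0,-0.001,0.15,0,0,0,0.95],[0,-0.001,0.16,0,0,0,0.95],[0,-0.001,0.16,0,0,0,0.95],[0,-0.001,0.16,0,0,0,0.95]]'
python3 - <<'E'
from h import *
step([.507,-.302,.065],down(180))
E
```

```text
((462.12353515625, -307.1549072265625), (184.09140014648438, 123.5445327758789), 5.702063083648682) [0.0037 0.0049]
time: 15.73
ee_pos: [0.5075, -0.3022, 0.1309]
tcp_rot: [-180.0, 0.1, -179.9]
wrist_force: [1.1, 0.0, -2.2]
opening: 0.0241
rel [0.0005 0.0002 0.0659] [-0.      0.0009  0.0009]
```

```bash
python3 -m inch '[[0,0,0.015,0,0,0,0.95],[0,0,0.03,0,0,0,0.95],[0,0,0.045,0,0,0,0.95],[0,0,0.055,0,0,0,0.95],[0,0,0.06,0,0,0,0.95],[0,0,0.063,0,0,0,0.95],[0,0,0.065,0,0,0,0.95],[0,0,0.066,0,0,0,0.95],[0,0,0.066,0,0,0,0.95],[0,0,0.066,0,0,0,0.95]]'
```

```text
time: 16.57
ee_pos: [0.5075, -0.3029, 0.0647]
tcp_rot: [-180.0, 0.1, -180.0]
wrist_force: [-0.5, 0.6, -2.5]
opening: 0.0236
```

```bash
python3 -m inch '[[0,0,0.0005,0,0,0,0.95],[0,0,0.001,0,0,0,0.95],[0,0,0.001,0,0,0,0.95],[0,0,0.001,0,0,0,0.95]]'
```

```text
time: 16.9
ee_pos: [0.5075, -0.3029, 0.0638]
tcp_rot: [-180.0, 0.1, -180.0]
wrist_force: [-0.5, 1.1, 3.9]
opening: 0.0241
```

Contact made. Release gently.

```bash
python3 -m inch '[[0,0,0,0,0,0,0.9],[0,0,0,0,0,0,0.85],[0,0,0,0,0,0,0.8],[0,0,0,0,0,0,0.75],[0,0,0,0,0,0,0.7],[0,0,0,0,0,0,0.65],[0,0,0,0,0,0,0.6],[0,0,0,0,0,0,0.5],[0,0,0,0,0,0,0.4],[0,0,0,0,0,0,0.3],[0,0,0,0,0,0,0.2],[0,0,0,0,0,0,0.2]]' 20 && python3 -m inch '[[0,0,0,0,0,0,0.1],[0,0,0,0,0,0,0],[0,0,0,0,0,0,0],[0,0,0,0,0,0,0],[0,0,-0.01,0,0,0,0],[0,0,-0.03,0,0,0,0],[0,0,-0.06,0,0,0,0],[0,0,-0.09,0,0,0,0],[0,0,-0.12,0,0,0,0],[0,0,-0.15,0,0,0,0],[0,0,-0.18,0,0,0,0],[0,0,-0.2,0,0,0,0]]' && python3 -m inch '[[0,0,0,0,0,0,0],[0,0,0,0,0,0,0],[0,0,0,0,0,0,0]]'
python3 - <<'E'
from h import *
snap('wrist','w9');snap('side','s9');snap('top','t9')
im,d,P=load('w9');hsv=cv2.cvtColor(im,cv2.COLOR_RGB2HSV).astype(int);m=(hsv[...,0]<17)&(hsv[...,1]>150)&(d>0)&(abs(P[...,0]-.507)<.05)&(abs(P[...,1]+.302)<.05)
p=P[m]
for lo,hi in((.116,.13),(.054,.064)):
    t=p[(p[:,2]>lo)&(p[:,2]<hi)];print(len(t),cv2.minEnclosingCircle((t[:,:2]*1000).astype(np.float32)),np.median(t[:,2]))
cv2.imwrite('pics/c9.png',np.hstack([cv2.resize(cv2.imread(f'pics/{f}.png'),(400,300)) for f in('w9','s9')]))
E
```

```text
time: 17.9
ee_pos: [0.5072, -0.3028, 0.063]
tcp_rot: [180.0, 0.0, -180.0]
wrist_force: [1.3, 1.1, 0.4]
opening: 0.0683
time: 18.9
ee_pos: [0.5072, -0.3028, 0.2672]
tcp_rot: [-179.9, 0.2, -180.0]
wrist_force: [0.7, 0.3, 0.5]
opening: 0.0852
time: 19.15
ee_pos: [0.5071, -0.3027, 0.2625]
tcp_rot: [180.0, -0.0, -180.0]
wrist_force: [0.1, -0.1, -0.9]
opening: 0.0854
954 ((506.50408935546875, -303.0337219238281), 13.112360000610352) 0.122517477894104
672 ((506.6513671875, -302.6470031738281), 20.138158798217773) 0.06060044159478453
```

View pics/s9.png

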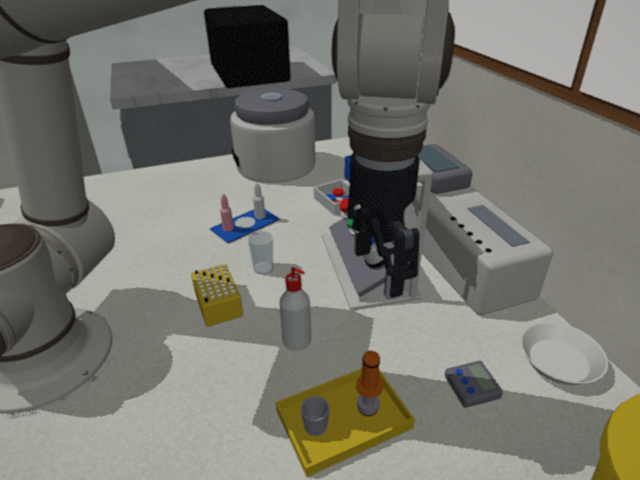

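View pics/t9.png

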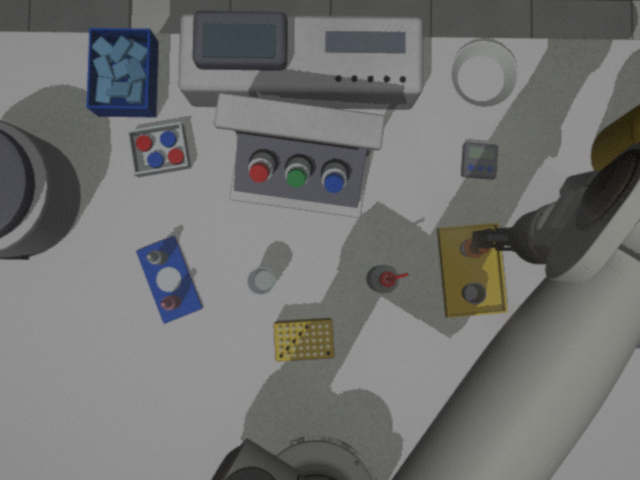

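The tool stands upright and free in the tray's +x half, at (370,385) in the side view. The droppers, beaker, wash bottle, timer, box and pot are where they were, and all three caps are seated. Handing in.

```bash
python3 -c "
from h import *
print(telemetry.get_obs()['wrist_force']);order.job_done()"
```

```text
[-0.0979  0.3582 -0.6463]
the job is handed in; nothing more can be done
```

The job is done and handed in at about 19 s on the robot's clock. I took the tool from the caddy, pressed the red cap and then the blue one, and stood it upright in the free half of the tray.

- **Caps:** I pressed both caps against the hard stop, with about 25–30 N at the wrist. Each dropped about 6 mm, and both tops then measured level with the green cap at z = 0.128 m. I did not press on the green cap, and its measured position did not change.
- **Tool:** It stands upright at (0.507, -0.303), with less than 0.5 mm offset between handle top and flange. The gripper is open and clear, about 14 cm above the top of the handle.
- **Bench:** In the last side and top views everything else is where it was.

None of these checks failed or disagreed. I could not read the cap joint travel directly, so "home" rests on the measured cap heights and the force at the stop.

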